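# Shift the gas selector into its third slot

### The job

With the fingertips, push the gas selector's lever along the left lane to the crossbar, across to the right lane, and forward until it is fully home in the third slot (right forward). Do not let it go down into the fourth slot (right rear), do not force it or pull its knob up, and leave everything else on the selector and the bench where it is.

Things in the scene. Friction and masses are not known exactly. Their poses are not given: they have to be found in the camera images.
- selector: the gas selector: white box fixed to the bench, 260 (x) x 250 (y) x 90 mm high. Origin: centre of its underside; x axis forward (away from the robot at yaw 0), y left, z up. In the middle of its top a steel plate with an H-shaped cut-out, the gate, through which a round lever 10 mm thick stands up. Slots: first = left forward, second = left rear, third = right forward, fourth = right rear.
- gate: the steel gate plate, 140 x 120 mm, its top 91 mm above the bench; origin and axes as the selector's. The H: lanes along x at y = +18 mm (left) and y = -18 mm (right), 14 mm wide, ending at x = +-31 mm, joined at x = 0 by a crossbar 18 mm wide. Beyond the slot ends one to four small dark dots give the slot's number.
- pivot (a point): the point about which the lever tilts both ways, inside the box on its centre line, 17 mm above the bench; knob centre 140 mm from it along the lever. With f = lever_fwd, s = lever_side the knob centre lies, from this point in the selector's axes, at x = 140 cos(s) sin(f), y = 140 sin(s), z = 140 cos(s) cos(f) mm.
- knob (a point): centre of the lever's black upright knob, 32 mm across, 45 mm high (22.5 mm above and below this point), 157 mm above the bench when the lever is upright; it leans with the lever. It starts anywhere along the left lane. Pushing it sideways takes about 2 N; no spring: the lever stays where it is left.
- lever_fwd (a joint): the lever's lean along the selector's x, rad: 0 at the crossbar (within about +-0.05 it can cross), positive forward; about +0.35 at the forward end and -0.35 at the rear end of a slot.
- lever_side (a joint): the lever's lean along the selector's y, rad: +0.25 in the left lane, -0.25 in the right lane, with about 0.03 of play.
- knob_lift (a joint): how far the knob is pulled up along the lever, m: 0 at rest, 0.010 at most; a spring holds it down with about 8 N and 1.2 N more per mm. It must stay down.
- cap: blue screw cap, disc 38 mm across, 18 mm high, lying on the selector's deck near the rear right corner; loose, not part of the job; origin at the centre of its underside
- vial: amber glass vial with white cap, 22 mm across, 45 mm high, standing on the selector's deck near the front left corner; loose, not part of the job; origin at the centre of its underside
- beaker: clear open beaker 66 mm across, 85 mm high, on the bench beside the selector; loose, not part of the job; origin at the centre of its underside
- jar: white screw-top jar 60 mm across, 80 mm high, on the bench beside the selector; loose, not part of the job; origin at the centre of its underside
- tipbox: grey box 120 x 80 x 55 mm on the bench; loose, not part of the job; origin at the centre of its underside
- flask: white bottle 72 mm across, 170 mm high, on the bench; loose, not part of the job; origin at the centre of its underside
- rack: white rack with ten capped tubes, 220 (x) x 110 (y) mm, 105 mm high, on the bench; loose, not part of the job; origin at the centre of its underside

How it is judged:
On the way:
1. the lever has been pushed across the bar into the right lane (value of joint lever_side below -0.19 rad and value of joint lever_fwd between -0.22 and 0.15 rad), for 0.04 s.
At the end, for the whole second after the job is handed in: The lever stands at rest in the third slot: in the right lane (lever_side below -0.18) and leaning forward at least 0.31 of about 0.35 rad, its knob down (under 3 mm), and every loose thing within 15 mm of where it started (value of joint lever_fwd above 0.31 rad and value of joint lever_side below -0.18 rad and value of joint knob_lift below 0.003 m and velocity of joint lever_fwd between -0.05 and 0.05 rad/s and distance of each of cap, vial, beaker, jar, tipbox, flask, rack from where it was at the start of the episode below 0.015 m); the robot touches nothing.
It fails at once if the lever goes down into the fourth slot (right lane, more than 0.22 rad to the rear) (value of joint lever_side below -0.12 rad and value of joint lever_fwd below -0.22 rad).
It fails at once if the knob is pulled up more than 4 mm (value of joint knob_lift above 0.004 m).
It fails at once if the lever is forced with more than 60 N (contact force between the fingers and selector above 60 N).
It fails at once if a bystander is moved more than 15 mm, lifted or knocked over (distance of any of cap, vial, beaker, jar, tipbox, flask, rack from where it was at the start of the episode above 0.015 m or angle between any of cap, vial, beaker, jar, tipbox, flask, rack's own z axis and vertical above 0.5 rad).
It also fails if it takes over 53 s, if anything falls off the work surface, if the arm or the gripper's body presses on something with over 40 N, if the wrist force passes 120 N, or if a joint passes its speed limit or range.

### The arm

A 7-joint arm with a two-finger parallel gripper is mounted at the origin on the work surface. World frame = base frame: x ahead of the robot, y to its left, z up, the work surface at z = 0. Lengths are in m, angles in rad, forces in N, time in s.
With the tool pointing down it reaches from about 0.35 to 0.9 m from the base axis. Payload 8.1 kg.
Tool frame: the origin (TCP) lies midway between the tips of the shut fingers; the grasp point (between the pads) lies arm.tcp_to_grasp behind it (arm.tcp_to_grasp is the distance from the TCP to the grasp point, in m); z points along the fingers, y is the line along which they close (so a half turn about z gives the same grasp; the last joint's range is limited). The gripper opens to 92 mm and grips with 3 to 60 N. Pads are 19 mm wide; open, the fingers measure 130 mm over their backs; the gripper's body (75 mm by 190 mm) begins 47 mm behind the grasp point.
Start: joints at [-1.359, 0.434, 0.025, 1.573, -0.012, 1.134, -0.075], TCP at [0.194, 0.594, 0.227] pointing down, gripper open.
Joint ranges: [-2.62, 2.62], [-0.44, 2.09], [-1.27, 1.32], [0.08, 2.57], [-1.32, 4.46], [0.12, 2], [-2.74, 2.74]. Speed limits (rad/s): [2.22, 2.22, 3.01, 3.01, 3.14, 3.14, 3.14].

### API

Orientations are given as a rotation vector (axis times angle).
In Python, from cell import observe, get_image, arm gives the robot as it stands. The module is installed in compiled form; this text tells all that it offers.
- The arm moves only by the tool drive_tool, never from a script. Its argument "steps" is a list of rows, each a list of 5 numbers: the closure, from 0 (fully open) to 1 (shut), then the shift along the world's x, y, z in mm, then the turn about the world's z in rad. In form: [[hand, x, y, z, roll], ...]. A call has 1 to 20 rows; each row shifts and turns the commanded pose from where the row before left it; what a row does not reach is not made up. A row lasts 1/12 s, in which the tool goes at most 41.7 mm and 7.16 degrees, less where a joint would pass 70% of its speed; a pose out of reach is approached as far as the arm can. A call with a gripper value outside its range is refused whole. The fingers move at their own pace and stop on an object; "grip_force" is the grip in N (left out, the last holds). Time passes only in rows, so rows that do not move let the fingers close. It gives the time, the measured TCP pose, the force, the opening and the grip force at its end, in the units of the state.
- observe(): the state, without advancing time (a new reading comes with each control period).
- get_image(name): name is "scene" or "side" or "wrist"; returns a dict with "image" (480x640x3 uint8, red, green, blue), "vfov" (degrees; the focal length in pixels is half the picture's height over the tangent of half this angle, whatever the lens; pixels are square), "cx", "cy" (the principal point, pixels), "xyz" and "attitude" of the camera in the world. Camera axes: x right, y down, z forward; pixel columns grow to the right and rows downward; lengths in m; the calibration is good to about 2 mm. A picture is of the moment at which its call begins. There is no depth.
- arm.sign_off(): hands the job in; it is judged then, once.
The state is a dict: "clock": time; "joints": joint angles; "dq": joint speeds; "joint_efforts": joint torques, N m; "position": TCP position; "ee_rot": TCP orientation; "force": force on the tool from outside, world axes, zero at the start; "ft_torque": the same for the moment, N m; "width": opening from 0.0 (shut) to 1.0 (fully open); "gripper_force": force on a finger pad.
Only numpy, scipy, OpenCV 4.12 (cv2) and the standard library are available. Lean on these libraries where they do the work, as an engineer would, in place of code of your own. Each camera call takes 0.05 s, during which the arm holds its last target. There are 200 camera calls.

## Working session

There is one attempt and no reset: what is moved stays moved. The work goes in short steps, Python scripts to look and compute and a tool call to move; the robot and the scene stay as the last step left them, time stands still between calls to the robot, and variables do not carry over. Pictures are saved under pics/ and viewed, at most 10 in all, crops included, and the job is handed in when it is done.

Besides the shell and the picture viewer there is one more tool, called as name(argument=value, ...), one argument or row to a line, values as JSON. drive_tool: Moves the arm, as the interface text tells. Its arguments: {"type":"object","properties":{"steps":{"type":"array"},"grip_force":{"type":"number"}},"required":["steps"]}

```bash
mkdir -p pics; cat > h.py <<'E'
import numpy as np, cv2
from cell import observe, get_image, arm
from scipy.spatial.transform import Rotation as R
def cam(name, save=None):
    d=get_image(name)
    if save: cv2.imwrite(save, cv2.cvtColor(d["image"],cv2.COLOR_RGB2BGR))
    return d
def rot(d):
    a=np.array(d["attitude"],float)
    return a if a.shape==(3,3) else R.from_rotvec(a).as_matrix()
def ray(d,u,v):
    f=240/np.tan(np.radians(d["vfov"])/2)
    w=rot(d)@np.array([(u-d["cx"])/f,(v-d["cy"])/f,1.]); return np.array(d["xyz"]),w
def onplane(d,u,v,z):
    o,w=ray(d,u,v); return o+w*(z-o[2])/w[2]
def proj(d,p):
    f=240/np.tan(np.radians(d["vfov"])/2)
    c=rot(d).T@(np.array(p)-np.array(d["xyz"])); return d["cx"]+f*c[0]/c[2], d["cy"]+f*c[1]/c[2]
def cross(d1,p1,d2,p2):
    o1,w1=ray(d1,*p1);o2,w2=ray(d2,*p2)
    t=np.linalg.lstsq(np.c_[w1,-w2],o2-o1,rcond=None)[0]
    a,b=o1+t[0]*w1,o2+t[1]*w2; return (a+b)/2,np.linalg.norm(a-b)
E
python3 - <<'E'
from h import *
a=cam("scene","pics/scene1.png");b=cam("side","pics/side1.png")
for d in(a,b): print({k:v for k,v in d.items() if k!="image"})
s=observe();print(s["clock"],s["position"],s["ee_rot"],s["width"],arm.tcp_to_grasp)
E
```

```text
{'vfov': 51.87626221773344, 'cx': 322.11527276414546, 'cy': 241.85166799357094, 'xyz': array([ 1.52563703, -0.08901559,  1.04715935]), 'attitude': array([-1.82550993, -1.64528572,  0.7167305 ])}
{'vfov': 50.646454765653544, 'cx': 317.66539752641324, 'cy': 246.94815115196812, 'xyz': array([-0.04188945, -0.62102233,  1.01350383]), 'attitude': array([-2.24568721,  0.90675487, -0.34249563])}
0.1 [0.19342436 0.59382419 0.22600612] [-4.92463759e-01 -3.10266828e+00  2.28227435e-03] 1.000241326828733 0.0188
```

View pics/scene1.png

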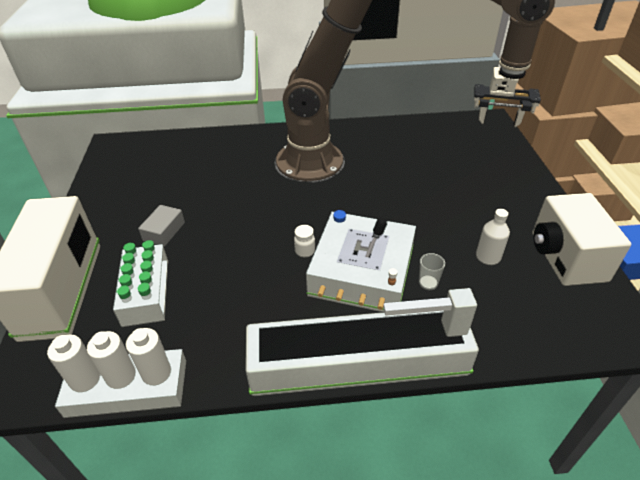

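View pics/side1.png

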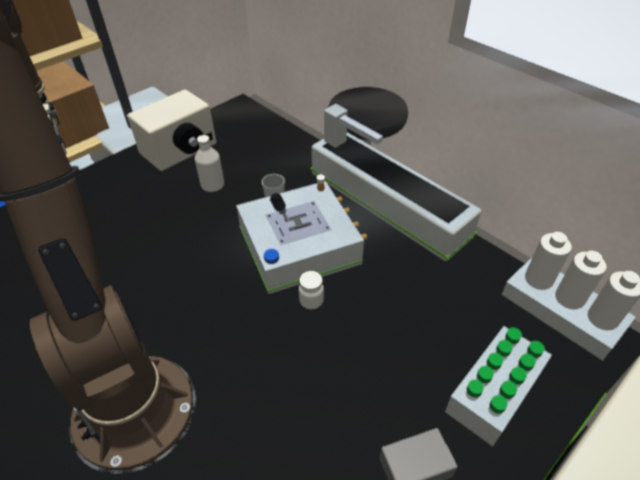

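```bash
python3 - <<'E'
import cv2,numpy as np
a=cv2.imread("pics/scene1.png")[195:315,295:435]; b=cv2.imread("pics/side1.png")[165:295,230:370]
f=lambda i:cv2.resize(i,(400*1,int(i.shape[0]*400/140)),interpolation=cv2.INTER_CUBIC)
A,B=f(a),f(b); h=max(A.shape[0],B.shape[0]); o=np.zeros((h,800,3),np.uint8); o[:A.shape[0],:400]=A;o[:B.shape[0],400:]=B
cv2.imwrite("pics/crop1.png",o)
E
```

```text
(no output)
```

View pics/crop1.png

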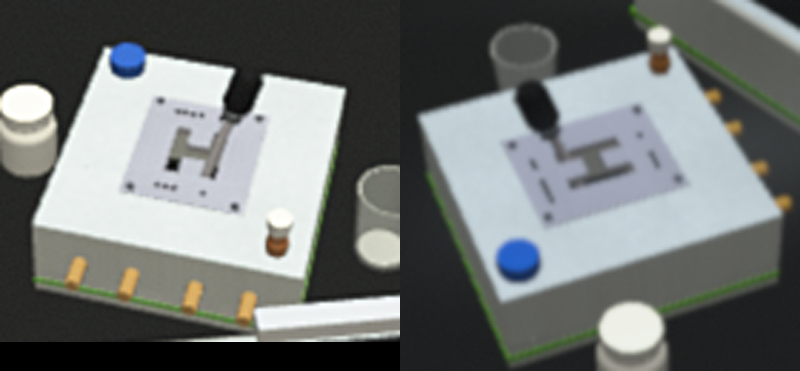

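The left half (scene view) shows the deck with corners at crop (105,45), (346,89), (305,278), (35,222). The knob is centred near (242,92), leaning to the rear in the left lane. The right half (side view) has the knob at about (137,110), with deck corners at (18,115), (382,212) and (100,300).

```bash
cat >> h.py <<'E'
S=np.array([.0,.0,0.]);YAW=0.
def tosel(p):
    c,s=np.cos(YAW),np.sin(YAW); q=np.array(p)-S; return np.array([c*q[0]+s*q[1],-s*q[0]+c*q[1],q[2]])
def toworld(p):
    c,s=np.cos(YAW),np.sin(YAW); return S+np.array([c*p[0]-s*p[1],s*p[0]+c*p[1],p[2]])
E
python3 - <<'E'
from h import *
k=140/400
a=cam("scene");b=cam("side")
sc=lambda x,y:(295+x*k,195+y*k); sd=lambda x,y:(230+x*k,165+y*k)
P={n:onplane(a,*sc(*q),.09) for n,q in dict(RR=(105,45),RL=(346,89),FL=(305,278),FR=(35,222)).items()}
Q={n:onplane(b,*sd(*q),.09) for n,q in dict(RL=(18,115),FR=(382,212),RR=(100,300)).items()}
for n in P: print(n,P[n].round(4),Q.get(n,np.zeros(3)).round(4))
print("center",np.mean(list(P.values()),0),(Q['RL']+Q['FR'])/2)
for X in(P,Q): print("yaw",np.degrees(np.arctan2(*(X['FR']-X['RR'])[[1,0]])),np.degrees(np.arctan2(*(X['RL']-X['RR'])[[1,0]]))-90, "len",np.linalg.norm(X['FR']-X['RR']),np.linalg.norm(X['RL']-X['RR']))
# gate plate: corner screw dots
g={n:onplane(a,*sc(*q),.091) for n,q in dict(RR=(160,101),RL=(261,118),FL=(235,207),FR=(128,187)).items()}
h={n:onplane(b,*sd(*q),.091) for n,q in dict(RL=(112,145),FL=(237,109),FR=(279,179),RR=(148,217)).items()}
for X in(g,h): print("plate c",np.mean(list(X.values()),0),np.degrees(np.arctan2(*(X['FR']-X['RR']+X['FL']-X['RL'])[[1,0]])))
print("knob",cross(a,sc(242,92),b,sd(137,110)))
for n,q in dict(cap=(127,58),vial=(278,245)).items(): print(n,onplane(a,*sc(*q),.1))
E
```

```text
RR [0.3987 0.038  0.09  ] [0.4019 0.0383 0.09  ]
RL [0.4949 0.2725 0.09  ] [0.4928 0.2687 0.09  ]
FL [0.7357 0.1781 0.09  ] [0. 0. 0.]
FR [ 0.6423 -0.0543  0.09  ] [ 0.6451 -0.057   0.09  ]
center [0.56791048 0.10856845 0.09      ] [0.56894641 0.10588511 0.09      ]
yaw -20.766666671547082 -22.2956329049845 len 0.26051493614274995 0.2533834338682282
yaw -21.387647632053035 -21.52917148160776 len 0.2612052160977963 0.24770776643030673
plate c [0.56857174 0.10745075 0.091     ] -22.016393596397428
plate c [0.56899338 0.10513919 0.091     ] -21.585416661382347
knob (array([0.54376354, 0.15239101, 0.14072206]), np.float64(0.002924118468138329))
cap [0.43364082 0.05687688 0.1       ]
vial [0.70341006 0.15955228 0.1       ]
```

drive_tool(
  steps=[
    [1,10,-15,0,-0.06],
    [1,22,-31,0,0],
    [1,22,-31,0,0],
    [1,22,-31,0,0],
    [1,22,-31,0,0],
    [1,22,-31,0,0],
    [1,22,-31,0,0],
    [1,22,-31,0,0],
    [1,22,-31,0,0],
    [1,22,-31,0,0],
    [1,22,-31,0,0],
    [1,22,-31,0,0],
    [1,22,-31,0,0],
    [1,22,-31,0,0],
    [1,3,-3,0,0],
    [1,0,0,0,0],
    [1,0,0,0,0],
    [1,0,0,0,0],
  ],
)

```text
clock: 1.7
position: [0.4917, 0.1747, 0.2266]
ee_rot: [-0.582, -3.086, -0.001]
force: [-0.0, 0.7, 0.1]
width: 0.003
gripper_force: 0.0
```

```bash
sed -i 's/^S=.*/S=np.array([.5687,.1063,0.]);YAW=np.radians(-21.6)/' h.py
python3 - <<'E'
from h import *
d=cam("wrist","pics/w1.png");print(d["xyz"],rot(d)[:,2].round(3),d["vfov"])
a=cam("scene","pics/scene2.png")
print(tosel(observe()["position"]))
f=lambda x,y,z:np.round(proj(d,toworld([x,y,z])),0)
print("knob pred",f(-.0398,.0336,.1467),"plate corners",[f(i*.07,j*.06,.091) for i in(-1,1) for j in (-1,1)])
E
```

```text
[0.41749478 0.20402823 0.38434771] [ 0.274 -0.106 -0.956] 62.41047206007401
[-0.09683864  0.0353604   0.22664737]
knob pred [309. 331.] plate corners [array([190., 260.]), array([343., 261.]), array([204., 408.]), array([338., 409.])]
```

View pics/w1.png

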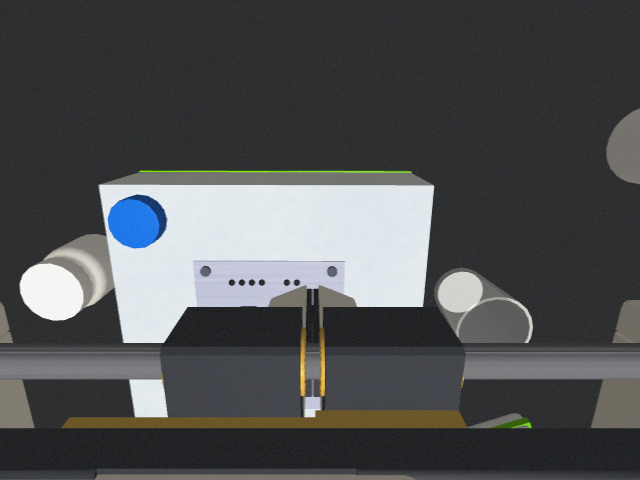

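drive_tool(
  steps=[
    [1,0,0,-16,0],
    [1,0,0,-20,0],
    [1,0,0,-20,0],
    [1,0,0,-20,0],
    [1,0,0,-16,0],
    [1,0,0,0,0],
    [1,4.65,-1.84,0,0],
    [1,4.65,-1.84,0,0],
    [1,4.65,-1.84,0,0],
    [1,4.65,-1.84,0,0],
    [1,4.65,-1.84,0,0],
    [1,4.65,-1.84,0,0],
    [1,4.65,-1.84,0,0],
    [1,4.65,-1.84,0,0],
    [1,0,0,0,0],
    [1,0,0,0,0],
  ],
)

```text
clock: 3.13
position: [0.5302, 0.1582, 0.1347]
ee_rot: [0.586, 3.086, -0.0]
force: [-0.1, 0.1, -0.6]
width: 0.003
gripper_force: 0.0
```

drive_tool(
  steps=[
    [1,4.65,-1.84,0,0],
    [1,4.65,-1.84,0,0],
    [1,4.65,-1.84,0,0],
    [1,4.65,-1.84,0,0],
    [1,2.8,-1.1,0,0],
    [1,0,0,0,0],
    [1,0,0,0,0],
  ],
)

```text
clock: 3.72
position: [0.5516, 0.1498, 0.1347]
ee_rot: [0.586, 3.086, -0.0]
force: [0.1, 0.0, 0.3]
width: 0.01
gripper_force: 0.0
```

```bash
python3 - <<'E'
from h import *
a=cam("scene","pics/s3.png");b=cam("side","pics/d3.png");s=observe()
print(s["clock"],tosel(s["position"]),s["force"])
for n,d in(("scene",a),("side",b)): print(n,[np.round(proj(d,toworld([140e-3*np.cos(.25)*np.sin(f),.0346,.017+.1356*np.cos(f)])),1) for f in (-.2,-.1,0,.1)])
A=cv2.imread("pics/s3.png")[195:315,295:435];B=cv2.imread("pics/d3.png")[165:285,230:370]
cv2.imwrite("pics/crop3.png",cv2.resize(np.hstack([A,B]),(800,343),interpolation=cv2.INTER_CUBIC))
E
```

```text
3.8167 [-0.03230257  0.03414324  0.13468371] [-0.60836915  0.14893577 -0.47154938]
scene [array([378.9, 228.2]), array([378. , 230.9]), array([377. , 234.1]), array([375.9, 237.6])]
side [array([282. , 198.9]), array([286.9, 196.9]), array([291.9, 195.4]), array([296.9, 194.2])]
```

View pics/crop3.png

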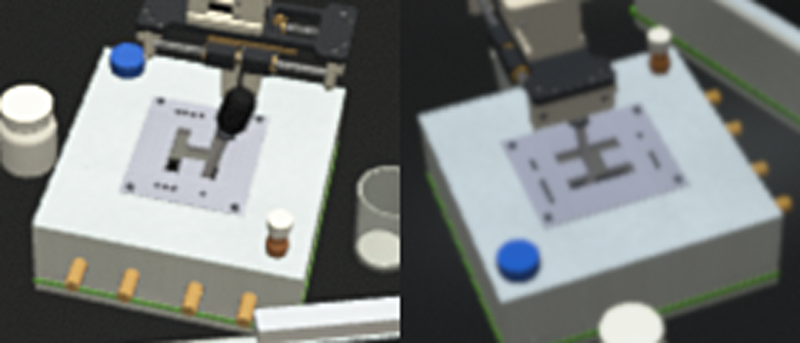

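drive_tool(
  steps=[
    [1,2.8,-1.1,0,0],
    [1,1.85,-0.74,0,0],
    [1,0,0,0,0],
    [1,-9.3,3.7,0,0],
    [1,-18.6,7.4,0,0],
    [1,7.4,18.6,0,0],
    [1,7.4,18.6,0,0],
    [1,5.5,14,0,0],
    [1,9.3,-3.7,0,0],
    [1,18.6,-7.4,0,0],
    [1,18.6,-7.4,0,0],
    [1,9.3,-3.7,0,0],
    [1,0,0,0,0],
    [1,0,0,0,0],
  ],
)

```text
clock: 4.98
position: [0.6035, 0.188, 0.1344]
ee_rot: [-0.587, -3.086, 0.0]
force: [-1.1, 0.1, 0.0]
width: 0.004
gripper_force: 0.0
```

```bash
python3 - <<'E'
from h import *
a=cam("scene","pics/s4.png");b=cam("side","pics/d4.png");d=cam("wrist","pics/w4.png");s=observe()
print(s["clock"],tosel(s["position"]),s["force"])
A=cv2.imread("pics/s4.png")[195:315,295:435];B=cv2.imread("pics/d4.png")[165:285,230:370]
cv2.imwrite("pics/crop4.png",np.vstack([cv2.resize(np.hstack([A,B]),(700,300),interpolation=cv2.INTER_CUBIC),cv2.imread("pics/w4.png")[170:470,:].copy().__class__ is None and 0 or cv2.copyMakeBorder(cv2.imread("pics/w4.png")[170:470],0,0,0,60,cv2.BORDER_CONSTANT)]))
E
```

```text
5.1333 [0.00120768 0.08952019 0.13465065] [ 0.03676429  1.19893162 -0.38359105]
```

View pics/crop4.png

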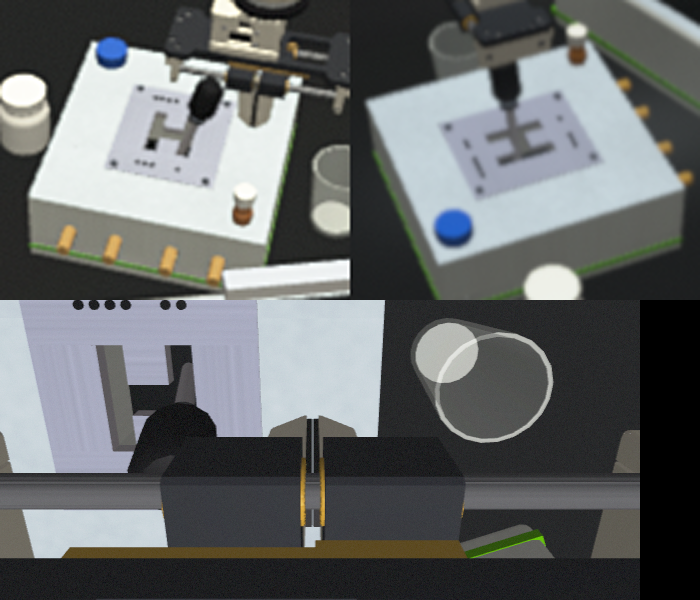

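drive_tool(
  steps=[
    [1,-1.5,-3.7,0,0],
    [1,-1.5,-3.7,0,0],
    [1,-1.5,-3.7,0,0],
    [1,-1.5,-3.7,0,0],
    [1,-1.1,-2.8,0,0],
    [1,-1.1,-2.8,0,0],
    [1,0,0,0,0],
  ],
)

```text
clock: 5.72
position: [0.5959, 0.1677, 0.1351]
ee_rot: [0.586, 3.086, 0.001]
force: [0.1, 2.1, 1.6]
width: 0.004
gripper_force: 1.0
```

drive_tool(
  steps=[
    [1,-1.1,-2.8,0,0],
    [1,-1.1,-2.8,0,0],
    [1,-0.7,-1.9,0,0],
    [1,0,0,0,0],
  ],
)

```text
clock: 6.05
position: [0.5927, 0.1598, 0.1347]
ee_rot: [-0.586, -3.086, 0.0]
force: [1.0, 1.0, 2.3]
width: 0.006
gripper_force: 0.9
```

drive_tool(
  steps=[
    [1,-1.5,-3.7,0,0],
    [1,-1.5,-3.7,0,0],
    [1,-1.5,-3.7,0,0],
    [1,-1.5,-3.7,0,0],
    [1,-1.5,-3.7,0,0],
    [1,0,0,0,0],
  ],
)

```text
clock: 6.55
position: [0.585, 0.1406, 0.1347]
ee_rot: [-0.587, -3.086, 0.001]
force: [0.4, 1.0, 0.7]
width: 0.005
gripper_force: 0.6
```

drive_tool(
  steps=[
    [1,-1.5,-3.7,0,0],
    [1,-1.5,-3.7,0,0],
    [1,-1.5,-3.7,0,0],
    [1,-1.5,-3.7,0,0],
    [1,-1.5,-3.7,0,0],
    [1,-1.5,-3.7,0,0],
    [1,0,0,0,0],
  ],
)

```text
clock: 7.13
position: [0.5761, 0.1185, 0.1347]
ee_rot: [-0.587, -3.086, 0.001]
force: [1.6, 1.1, 1.2]
width: 0.005
gripper_force: 0.6
```

```bash
python3 - <<'E'
from h import *
a=cam("scene","pics/s5.png");b=cam("side","pics/d5.png");s=observe()
print(s["clock"],tosel(s["position"]),s["force"])
for n,d in(("scene",a),("side",b)): print(n,[np.round(proj(d,toworld([0,.14*np.sin(t),.017+.14*np.cos(t)])),1) for t in (0,-.1,-.2,-.25)])
A=cv2.imread("pics/s5.png")[195:315,295:435];B=cv2.imread("pics/d5.png")[165:285,230:370]
cv2.imwrite("pics/crop5.png",cv2.resize(np.hstack([A,B]),(800,343),interpolation=cv2.INTER_CUBIC))
E
```

```text
7.2333 [0.00211902 0.01479176 0.13459586] [ 0.36538291 -0.26962125  0.46606456]
scene [array([364.3, 230.5]), array([359.2, 229.8]), array([354.1, 229.5]), array([351.6, 229.5])]
side [array([296.6, 202.5]), array([298.6, 206.2]), array([300.6, 210.3]), array([301.6, 212.5])]
```

View pics/crop5.png

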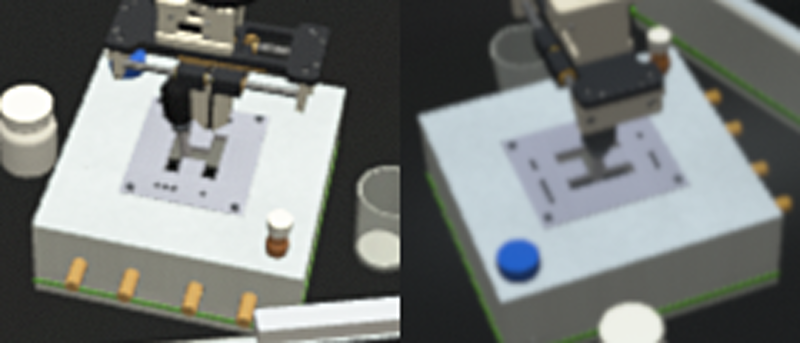

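The knob sits at scene pixel x ≈ 357, so the lever is most of the way across (side lean about -0.14). I'll keep pushing gently.

drive_tool(
  steps=[
    [1,-0.7,-1.9,0,0],
    [1,-0.7,-1.9,0,0],
    [1,-0.7,-1.9,0,0],
    [1,-0.7,-1.9,0,0],
    [1,-0.7,-1.9,0,0],
    [1,0,0,0,0],
  ],
)

```text
clock: 7.73
position: [0.5726, 0.1098, 0.1347]
ee_rot: [-0.586, -3.086, 0.0]
force: [0.0, 1.2, -0.7]
width: -0.001
gripper_force: 0.6
```

drive_tool(
  steps=[
    [1,-0.7,-1.9,0,0],
    [1,-0.7,-1.9,0,0],
    [1,-0.7,-1.9,0,0],
  ],
)

```text
clock: 7.98
position: [0.5708, 0.1044, 0.1348]
ee_rot: [0.585, 3.087, 0.0]
force: [0.5, 1.0, -1.5]
width: 0.003
gripper_force: 0.7
```

drive_tool(
  steps=[
    [1,-0.7,-1.9,0,0],
    [1,-0.7,-1.9,0,0],
    [1,0,0,0,0],
  ],
)

```text
clock: 8.23
position: [0.5699, 0.1023, 0.1349]
ee_rot: [0.584, 3.086, 0.004]
force: [2.8, 6.1, -3.4]
width: 0.003
gripper_force: 3.0
```

```bash
python3 - <<'E'
from h import *
a=cam("scene","pics/s6.png");b=cam("side","pics/d6.png");s=observe()
print(s["clock"],tosel(s["position"]),s["force"])
A=cv2.imread("pics/s6.png")[195:315,295:435];B=cv2.imread("pics/d6.png")[165:285,230:370]
cv2.imwrite("pics/crop6.png",cv2.resize(np.hstack([A,B]),(800,343),interpolation=cv2.INTER_CUBIC))
E
```

```text
8.3333 [ 0.00256504 -0.00309     0.13494612] [ 2.49807851  6.88218934 -2.71186367]
```

View pics/crop6.png

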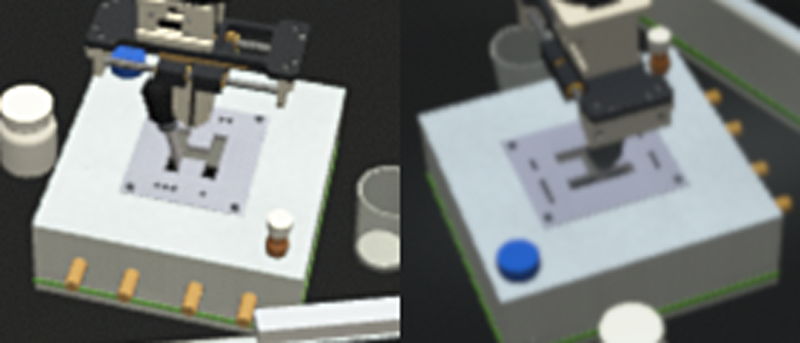

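drive_tool(
  steps=[
    [1,3.7,9.3,0,0],
    [1,7.4,18.6,0,0],
    [1,0,0,0,0],
    [1,-18.6,7.4,0,0],
    [1,-18.6,7.4,0,0],
    [1,-18.6,7.4,0,0],
    [1,0,0,0,0],
    [1,-7.4,-18.6,0,0],
    [1,-7.4,-18.6,0,0],
    [1,-7.4,-18.6,0,0],
    [1,0,0,0,0],
    [1,0,0,0,0],
  ],
)

```text
clock: 9.33
position: [0.5028, 0.0936, 0.135]
ee_rot: [0.589, 3.085, -0.001]
force: [-0.5, 0.8, 0.2]
width: 0.008
gripper_force: 0.0
```

```bash
python3 -c "
from h import *
s=observe();print(s['clock'],tosel(s['position']),s['force'])"
```

```text
9.3333 [-0.05664073 -0.03606147  0.13498344] [-0.5459291   0.77880033  0.23623771]
```

drive_tool(
  steps=[
    [1,4.65,-1.84,0,0],
    [1,4.65,-1.84,0,0],
    [1,4.65,-1.84,0,0],
    [1,4.65,-1.84,0,0],
    [1,4.65,-1.84,0,0],
    [1,4.65,-1.84,0,0],
    [1,4.65,-1.84,0,0],
    [1,4.65,-1.84,0,0],
    [1,4.65,-1.84,0,0],
    [1,4.65,-1.84,0,0],
    [1,4.65,-1.84,0,0],
    [1,0,0,0,0],
  ],
)

```text
clock: 10.33
position: [0.5549, 0.0744, 0.1347]
ee_rot: [0.586, 3.085, -0.0]
force: [0.4, 0.9, 0.4]
width: 0.004
gripper_force: 0.2
```

drive_tool(
  steps=[
    [1,2.8,-1.1,0,0],
    [1,2.8,-1.1,0,0],
    [1,2.8,-1.1,0,0],
    [1,1.85,-0.74,0,0],
    [1,1.85,-0.74,0,0],
  ],
)

```text
clock: 10.75
position: [0.5653, 0.0704, 0.1342]
ee_rot: [-0.584, -3.085, 0.0]
force: [-3.2, 3.6, -3.7]
width: 0.002
gripper_force: 2.3
```

drive_tool(
  steps=[
    [1,1.85,-0.74,0,0],
    [1,1.85,-0.74,0,0],
    [1,0,0,0,0],
  ],
)

```text
clock: 11.0
position: [0.5695, 0.0685, 0.1344]
ee_rot: [-0.585, -3.086, 0.0]
force: [-2.9, 1.6, -2.0]
width: 0.0
gripper_force: 1.4
```

```bash
python3 - <<'E'
from h import *
a=cam("scene","pics/s7.png");b=cam("side","pics/d7.png");s=observe()
print(s["clock"],tosel(s["position"]),s["force"])
for n,d in(("scene",a),("side",b)): print(n,[np.round(proj(d,toworld([.1356*np.sin(f),-.0346,.017+.1356*np.cos(f)])),1) for f in (0,.2,.3,.35)])
A=cv2.imread("pics/s7.png")[195:315,295:435];B=cv2.imread("pics/d7.png")[165:285,230:370]
cv2.imwrite("pics/crop7.png",cv2.resize(np.hstack([A,B]),(800,343),interpolation=cv2.INTER_CUBIC))
E
```

```text
11.1 [ 0.01480338 -0.03504423  0.13464509] [-2.67892851  2.34036788 -0.58200473]
scene [array([351.6, 229.5]), array([349.2, 236.8]), array([348., 241.]), array([347.4, 243.3])]
side [array([301.6, 212.5]), array([311.7, 210.4]), array([316.6, 210. ]), array([319. , 209.9])]
```

View pics/crop7.png

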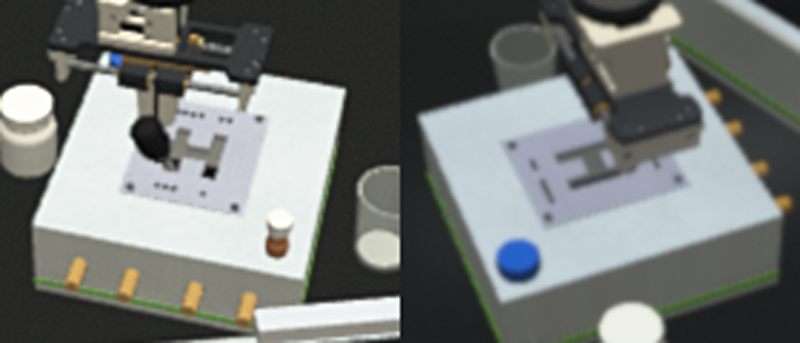

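The knob is at scene pixel (348, 243), which matches a forward lean of 0.33–0.35. I'll push on gently until the stop is clearly felt.

drive_tool(
  steps=[
    [1,0.93,-0.37,0,0],
    [1,0.93,-0.37,0,0],
    [1,0,0,0,0],
  ],
)

```text
clock: 11.35
position: [0.5706, 0.0679, 0.1345]
ee_rot: [-0.585, -3.085, 0.0]
force: [-6.0, 2.3, -1.2]
width: 0.003
gripper_force: 2.4
```

drive_tool(
  steps=[
    [1,0.93,-0.37,0,0],
    [1,0.93,-0.37,0,0],
    [1,0.93,-0.37,0,0],
    [1,0,0,0,0],
  ],
)

```text
clock: 11.68
position: [0.5718, 0.0675, 0.1341]
ee_rot: [-0.583, -3.082, 0.0]
force: [-10.6, 4.7, 1.3]
width: 0.004
gripper_force: 5.3
```

drive_tool(
  steps=[
    [1,-4.65,1.84,0,0],
    [1,-9.3,3.7,0,0],
    [1,-18.6,7.4,0,0],
    [1,-18.6,7.4,0,0],
    [1,0,0,20,0],
    [1,0,0,30,0],
    [1,0,0,30,0],
    [1,-20,20,10,0],
    [1,-20,30,0,0],
    [1,-20,30,0,0],
    [1,0,30,0,0],
    [1,0,30,0,0],
    [1,0,0,0,0],
  ],
)

```text
clock: 12.77
position: [0.4623, 0.2337, 0.2255]
ee_rot: [0.575, 3.087, 0.007]
force: [0.3, 1.0, 0.0]
width: 0.005
gripper_force: 0.0
```

```bash
python3 - <<'E'
from h import *
a=cam("scene","pics/s8.png");b=cam("side","pics/d8.png");s=observe()
print(s["clock"],s["position"],s["force"])
A=cv2.imread("pics/s8.png")[195:315,295:435];B=cv2.imread("pics/d8.png")[165:285,230:370]
cv2.imwrite("pics/crop8.png",cv2.resize(np.hstack([A,B]),(800,343),interpolation=cv2.INTER_CUBIC))
for n,d,(r0,r1,c0,c1) in(("scene",a,(215,265,330,375)),("side",b,(185,240,285,350))):
    g=d["image"][r0:r1,c0:c1].max(2); m=(g<60).astype(np.uint8)
    k,l,st,c=cv2.connectedComponentsWithStats(m); print(n,[(st[i].tolist(),(c[i]+[c0,r0]).round(1)) for i in range(1,k) if st[i][4]>25])
sc=[np.round(tosel(onplane(d,*p,.1444)),4) for d,p in ((a,(347.8,243)),)]
print(sc)
E
```

```text
12.8667 [0.46316056 0.2279915  0.22510103] [-1.0638366  -0.9247464   0.42423992]
scene [([30, 0, 15, 3, 29], array([368.6, 215.6])), ([11, 22, 13, 15, 143], array([347.4, 243.8]))]
side [([0, 0, 20, 6, 65], array([291.7, 186.5])), ([46, 2, 19, 20, 115], array([342.1, 197.5])), ([28, 19, 13, 15, 135], array([318.5, 211. ]))]
[array([ 0.0453, -0.0339,  0.1444])]
```

View pics/crop8.png

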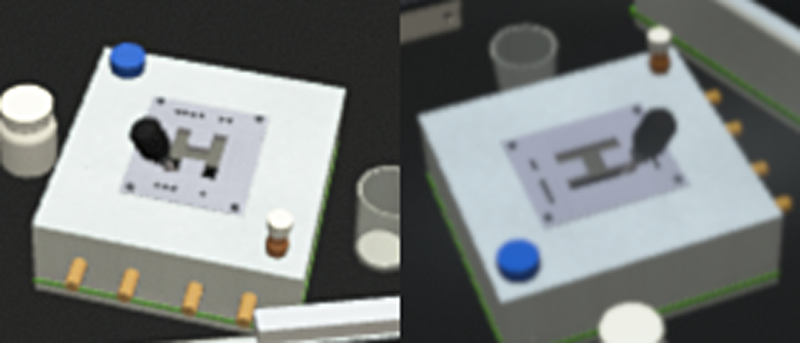

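The knob blob is at scene (347.4, 243.8) and side (318.5, 211.0). For a forward lean of 0.35 I expected (347.4, 243.3) and (319.0, 209.9), so the lever is home. The cap, vial, jar and beaker look unmoved, and the arm is clear.

```bash
python3 -c "
from cell import arm
print(arm.sign_off())"
```

```text
the job is handed in; nothing more can be done
None
```

The lever is fully home in the third slot (forward lean about 0.35 rad by both cameras), the cap, vial, jar and beaker look unmoved, the arm is clear, and the job was handed in at about 13 s; the sign-off gave no verdict.

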